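# Make up the ashing and titration kits for a fish sample

### The arm

A 6-joint arm with a two-finger parallel gripper is mounted at the origin on the work surface. World frame = base frame: x ahead of the robot, y to its left, z up, the work surface at z = 0. Lengths are in m, angles in rad, forces in N, time in s.
With the tool pointing down it reaches from about 0.4 to 0.825 m from the base axis. Payload 7 kg.
Tool frame: the origin (TCP) lies on the mounting face of the last link; the fingertips stand 178 mm ahead of it and the grasp point (between the pads) lies 159 mm ahead of it; z points along the fingers, y is the direction in which the jaws open and shut (so a half turn about z gives the same grasp; the last joint's range is limited). The gripper opens to 88 mm and grips with 3 to 60 N. Pads are 19 mm wide; open, the fingers measure 130 mm over their backs; the gripper's body (78 mm by 193 mm) begins 47 mm behind the grasp point.
Start: joints at [1.576, 0.359, 0.012, 0, -1.224, -0.288], TCP at [0.188, 0.648, 0.405] pointing down, gripper open.
Joint ranges: [-3.07, 3.07], [-1.43, 2.12], [-1.02, 1.25], [-3.03, 1.67], [-3.05, -0], [-3.03, 3.03]. Speed limits (rad/s): [2.39, 2.39, 3.01, 3.14, 3.14, 3.14].

### API

Orientations are given as [roll, pitch, yaw] about the fixed x, y, z axes, in that order (R = Rz(yaw) Ry(pitch) Rx(roll)).
In Python, from station import * gives the robot as it stands.
- The arm moves only by the tool arm_command, never from a script. Its argument "targets" is a list of rows, each a list of 3 entries, a list of its own where there are three numbers: the turn, a rotation vector about the world's x, y, z in rad, then the shift along the world's x, y, z in mm, then the closure, from 0 (fully open) to 1 (shut). In form: [[[wx, wy, wz], [tx, ty, tz], fingers], ...]. A call has 1 to 8 rows; each row shifts and turns the commanded pose from where the row before left it; what a row does not reach is not made up. A row lasts 1/10 s, in which the tool goes at most 50 mm and 8.59 degrees, less where a joint would pass 70% of its speed; a pose out of reach is approached as far as the arm can. A call with a gripper value outside its range is refused whole. The fingers move at their own pace and stop on an object; "squeeze" is the grip in N (left out, the last holds). Time passes only in rows, so rows that do not move let the fingers close. It gives the time, the measured TCP pose, the force and the opening at its end, in the units of the state.
- get_state(): the state, without advancing time (a new reading comes with each control period).
- grab_frame(name): name is "scene" or "top" or "wrist"; returns (picture, depth): 420x560x3 uint8, red, green, blue; 420x560 float32, m along the optical axis (not along the pixel's ray), 0 where there is no reading.
- camera_params(name): a dict with "mtx" (3x3 intrinsics, pixels), "eye" and "orientation" of the camera in the world. Camera axes: x right, y down, z forward; pixel columns grow to the right and rows downward; lengths in m; the calibration is good to about 2 mm. A picture is of the moment at which its call begins: read the wrist's pose just before it. camera_params takes no time and is no camera call; for the wrist camera it gives the pose at the moment of the call.
- job_done(): hands the job in, once; it reports no verdict.
The state is a dict: "t": time; "q": joint angles; "qd": joint speeds; "joint_efforts": joint torques, N m; "eef_pos": TCP position; "ee_rot": TCP orientation; "force": force on the tool from outside, world axes, zero at the start; "moment": the same for the moment, N m; "width": finger opening in m.
Only numpy, scipy, OpenCV 4.12 (cv2) and the standard library are available. Lean on these libraries where they do the work, as an engineer would, in place of code of your own. Each camera call takes 0.05 s, during which the arm holds its last target.

### The job

Make up the two kits for the next fish sample in the divided steel trays, one vessel standing upright in each compartment (any compartment of its tray): the porcelain crucible and the aluminium sample tin go in the two-compartment tray for ashing; the stoppered conical flask, the smaller beaker and the smaller amber bottle go in the three-compartment tray for titration. Set each one down on the tray's floor without dropping it or knocking anything over, and leave the larger beaker, the larger bottle and the funnel where they stand.

Things in the scene. Friction and masses are not known exactly. Their poses are not given: they have to be found in the camera images.
- tray_two: Bright pressed-steel tray of two equal square compartments in one row along its own y axis, fixed to the bench. Outside 82 mm (its x) by 161 mm (its y), plus a narrow carrying flange 13 mm out at the middle of each end; rim and dividers 10 mm high and 3 mm thick, floor 4 mm thick. Each compartment is 76 x 76 mm inside; their centres lie at x = 0 and y = -39.5 and +39.5 mm in the tray's frame. Origin: centre of the underside, on the bench; z up.
- tray_three: Bright pressed-steel tray of three equal square compartments in one row along its own y axis, fixed to the bench. Outside 82 mm (its x) by 240 mm (its y), plus a narrow carrying flange 13 mm out at the middle of each end; rim and dividers 10 mm high and 3 mm thick, floor 4 mm thick. Each compartment is 76 x 76 mm inside; their centres lie at x = 0 and y = -79, 0 and +79 mm in the tray's frame. Origin: centre of the underside, on the bench; z up.
- crucible_center (a point): Centre, half-way up, of the white porcelain crucible: an open cup 60 mm high, 51 mm across at the rim, 49 mm half-way up, narrowing below that to a 32 mm foot; about 65 g. The point is 30 mm above its underside. Stands upright on the bench; round, so its yaw does not matter.
- tin_center (a point): Centre, half-way up, of the closed aluminium sample tin: a plain cylinder 60 mm high, 51 mm across, with a slip-on lid 53 mm across over its top 14 mm; about 90 g. The point is 30 mm above its underside. Stands upright on the bench; round, so its yaw does not matter.
- flask_neck (a point): Point on the axis of the small glass conical flask at the middle of its neck, where it is best gripped, 67 mm above its underside. The neck is a cylinder 23 mm across from 56 to 78 mm height, with a 27 mm lip above it and a dark rubber stopper 21 mm across up to 93 mm; the cone below widens to a 53 mm base. Pale contents show in the base; about 100 g. Stands upright on the bench; round, so its yaw does not matter.
- beaker_small_center (a point): Centre, half-way up, of the smaller of the two open glass beakers: 70 mm high, 50 mm across, wall 3 mm, with white graduation marks and a small pouring lip; about 55 g. The point is 35 mm above its underside. Stands upright on the bench; round, so its yaw does not matter.
- bottle_small_center (a point): Centre, half-way up, of the smaller of the two amber glass bottles: 86 mm high, body 46 mm across up to 57 mm height with a blank paper label, sloping shoulder, black screw cap 27 mm across; about 120 g. The point is 43 mm above its underside. Stands upright on the bench; round, so its yaw does not matter.
- beaker_large_center (a point): Centre, half-way up, of the larger beaker, which is to be left alone: glass, 92 mm high, 68 mm across. The point is 46 mm above its underside. Loose on the bench.
- bottle_large_center (a point): Centre, half-way up, of the larger amber bottle, which is to be left alone: 122 mm high, 66 mm across, black cap. The point is 61 mm above its underside. Loose on the bench.
- funnel_center (a point): Centre, half-way up, of the white plastic funnel standing mouth-down on the bench, which is to be left alone: 92 mm high, 70 mm across at the bottom, stem up. The point is 46 mm above the bench. Loose on the bench.
Mind the look-alikes: they are no part of the job. What is shaped like the part that bears crucible_center but green or yellow is not meant.

How it is judged:
By the outcome, as a careful person would: the job done as asked, in the order asked, and still so for the second after the job is handed in, with the robot touching nothing.
It also fails if it takes over 131 s, if anything falls off the work surface, if the arm or the gripper's body presses on something with over 40 N, if the wrist force passes 120 N, or if a joint passes its speed limit or range.

## Working session

There is one attempt and no reset: what is moved stays moved. The work goes in short steps, Python scripts to look and compute and a tool call to move; the robot and the scene stay as the last step left them, time stands still between calls to the robot, and variables do not carry over. Pictures are saved under pics/ and viewed, and the job is handed in when it is done.

Besides the shell and the picture viewer there is one more tool, called after "Request:" as name(argument=value, ...), one argument or row to a line, values as JSON. arm_command: Moves the arm, as the interface text tells. Its arguments: {"type":"object","properties":{"targets":{"type":"array"},"squeeze":{"type":"number"}},"required":["targets"]}

```bash
ls; mkdir -p pics; python3 - <<'E'
from station import *
import cv2,numpy as np
s=get_state();print(s['t'],s['eef_pos'],s['ee_rot'],s['width'])
for n in ['scene','top']:
    p,d=grab_frame(n);np.savez('%s0.npz'%n,p=p,d=d)
    cv2.imwrite('pics/%s0.png'%n,cv2.resize(p[:,:,::-1],(784,588)))
    c=camera_params(n);print(n,c)
E
```

```text
pics
0.0 [0.18829214 0.6479986  0.40371584] [ 3.13990690e+00 -1.75832199e-04 -2.82888122e-01] 0.0878605392491958
scene {'mtx': array([[490.94549167,   0.        , 269.14523872],
       [  0.        , 490.94549167, 214.28474168],
       [  0.        ,   0.        ,   1.        ]]), 'eye': array([1.23292308, 0.08061957, 1.13629721]), 'orientation': array([-2.56215296,  0.01245706,  1.73033888])}
top {'mtx': array([[406.52864262,   0.        , 278.66483559],
       [  0.        , 406.52864262, 208.56196156],
       [  0.        ,   0.        ,   1.        ]]), 'eye': array([ 0.45616236, -0.04983633,  1.0682701 ]), 'orientation': array([-3.01636502, -0.02397324, -1.55007537])}
```

View pics/scene0.png

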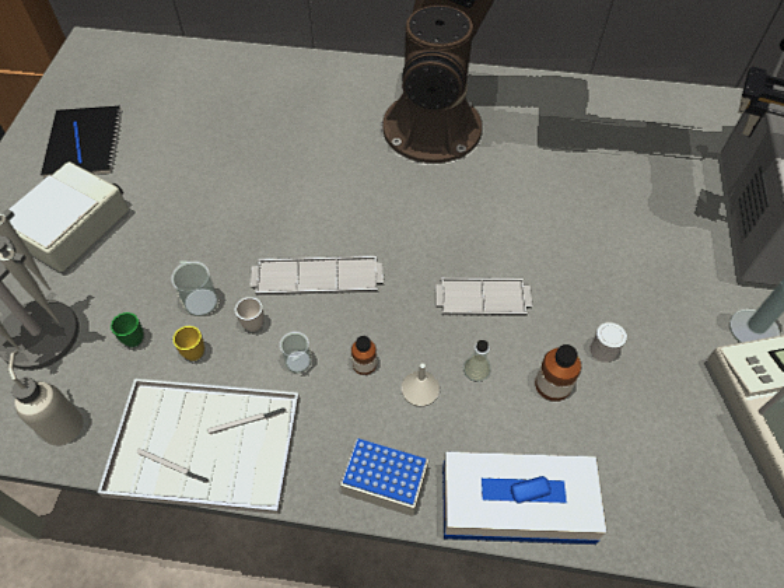

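View pics/top0.png

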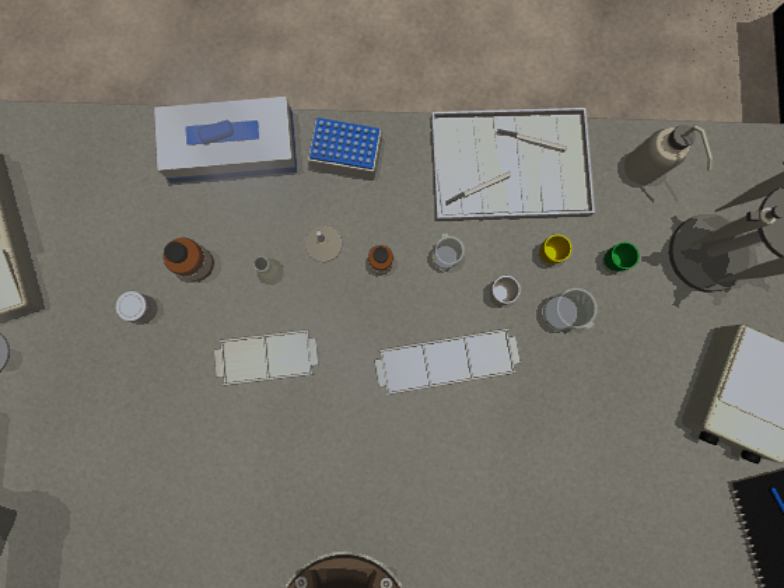

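Both views show the whole set. In the top view (784 px wide), left to right: tin (132,306), large bottle (184,256), flask (262,264), funnel (322,242), small bottle (380,256), small beaker (449,252), crucible (506,290) and large beaker (570,310). The two-compartment tray is at (266,358) and the three-compartment tray at (447,361).

```bash
cat > h.py <<'E'
import numpy as np,cv2
from scipy.spatial.transform import Rotation as R
from station import *
def Rm(c): return R.from_euler('xyz',c['orientation']).as_matrix()
def cast(c,u,v,z):
    d=Rm(c)@np.linalg.inv(c['mtx'])@np.array([u,v,1.]); e=np.array(c['eye']); return e+d*(z-e[2])/d[2]
def cloud(c,d):
    v,u=np.mgrid[:d.shape[0],:d.shape[1]]
    r=np.stack([u,v,np.ones_like(u)],-1)@np.linalg.inv(c['mtx']).T*d[...,None]
    return r@Rm(c).T+np.array(c['eye'])
def proj(c,P):
    p=c['mtx']@(Rm(c).T@(np.array(P)-np.array(c['eye']))); return p[:2]/p[2]
E
python3 - <<'E'
from h import *
for n in ['top','scene']:
    f=np.load(n+'0.npz');c=camera_params(n);W=cloud(c,f['d']);ok=f['d']>0
    m=ok&(W[...,0]>.3)&(W[...,0]<.72)&(abs(W[...,1])<.5)
    fl=m&(abs(W[...,2])<.006);print(n,'table z',np.median(W[...,2][fl]),fl.sum())
    mm=(m&(W[...,2]>.018)).astype(np.uint8)
    k,L,S,_=cv2.connectedComponentsWithStats(mm)
    for i in range(1,k):
        if S[i,4]<25: continue
        P=W[L==i];zt=np.percentile(P[:,2],97);Q=P[P[:,2]>zt-.008]
        print(S[i],'x',P[:,0].min().round(3),P[:,0].max().round(3),'y',P[:,1].min().round(3),P[:,1].max().round(3),'zt',zt.round(3),'topmid',((Q[:,:2].max(0)+Q[:,:2].min(0))/2).round(4),'ext',np.ptp(Q[:,:2],axis=0).round(3))
f=np.load('top0.npz');p=f['p'][150:300,60:460]
cv2.imwrite('pics/crop.png',cv2.resize(p[:,:,::-1],(800,300),interpolation=cv2.INTER_CUBIC))
E
```

```text
top table z 0.001125853814390343 54180
[220 163  22  21 331] x 0.653 0.707 y 0.029 0.084 zt 0.089 topmid [0.6802 0.0569] ext [0.008 0.008]
[309 167  23  25 262] x 0.636 0.691 y -0.201 -0.148 zt 0.073 topmid [ 0.6634 -0.1754] ext [0.055 0.05 ]
[385 167  23  22 270] x 0.648 0.697 y -0.397 -0.347 zt 0.063 topmid [ 0.6724 -0.372 ] ext [0.049 0.05 ]
[116 170  36  30 786] x 0.604 0.668 y 0.261 0.326 zt 0.125 topmid [0.6371 0.2938] ext [0.034 0.034]
[431 173  18  21 150] x 0.637 0.685 y -0.499 -0.47 zt 0.064 topmid [ 0.661 -0.485] ext [0.049 0.028]
[263 175  18  20 294] x 0.624 0.668 y -0.074 -0.03 zt 0.09 topmid [ 0.6468 -0.0507] ext [0.023 0.025]
[181 183  20  19 261] x 0.603 0.645 y 0.133 0.177 zt 0.096 topmid [0.6246 0.1553] ext [0.019 0.02 ]
[350 197  22  21 224] x 0.569 0.618 y -0.304 -0.253 zt 0.064 topmid [ 0.5936 -0.2784] ext [0.049 0.051]
[389 206  37  30 644] x 0.526 0.594 y -0.428 -0.359 zt 0.095 topmid [ 0.5598 -0.3936] ext [0.068 0.068]
[ 82 208  28  22 476] x 0.523 0.574 y 0.359 0.414 zt 0.064 topmid [0.5494 0.3867] ext [0.05  0.055]
scene table z -0.0005047536387103868 40654
[... 317 characters left out ...]
1  25  25 454] x 0.521 0.575 y 0.359 0.412 zt 0.062 topmid [0.5482 0.3855] ext [0.053 0.052]
[124 233  22  24 361] x 0.644 0.697 y -0.398 -0.347 zt 0.061 topmid [ 0.6702 -0.3724] ext [0.053 0.052]
[200 237  23  28 428] x 0.635 0.691 y -0.2 -0.147 zt 0.072 topmid [ 0.663  -0.1746] ext [0.056 0.05 ]
[251 240  19  26 379] x 0.627 0.67 y -0.074 -0.028 zt 0.087 topmid [ 0.6462 -0.0511] ext [0.027 0.024]
[333 243  18  26 303] x 0.612 0.646 y 0.134 0.177 zt 0.094 topmid [0.6245 0.1567] ext [0.021 0.02 ]
[383 246  33  38 894] x 0.609 0.671 y 0.261 0.327 zt 0.123 topmid [0.6359 0.2939] ext [0.037 0.034]
[290 260  21  26 325] x 0.655 0.71 y 0.031 0.082 zt 0.089 topmid [0.6795 0.0571] ext [0.01  0.008]
```

View pics/crop.png

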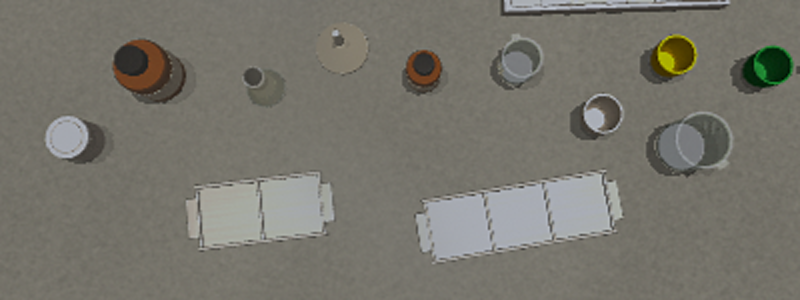

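```bash
python3 - <<'E'
from h import *
for n in ['top','scene']:
    f=np.load(n+'0.npz');c=camera_params(n);W=cloud(c,f['d']);p=f['p'].astype(int)
    g=p.min(-1)
    for nm,(y0,y1) in dict(two=(.03,.27),three=(-.3,.0)).items():
        m=(W[...,0]>.38)&(W[...,0]<.56)&(W[...,1]>y0)&(W[...,1]<y1)&(g>135)&(W[...,2]<.03)
        m=cv2.morphologyEx(m.astype(np.uint8),cv2.MORPH_CLOSE,np.ones((3,3)))
        k,L,S,_=cv2.connectedComponentsWithStats(m);i=1+S[1:,4].argmax()
        v,u=np.nonzero(L==i);P=np.array([cast(c,a,b,.007)[:2] for a,b in zip(u,v)],np.float32)
        r=cv2.minAreaRect(P*1000);print(n,nm,S[i],r)
        # core via depth
        z=W[...,2][L==i];print('z',np.percentile(z,[5,50,95]).round(4))
    # beaker shape
    m=(W[...,0]>.62)&(W[...,0]<.70)&(abs(W[...,1]+.175)<.04)&(W[...,2]>.06)
    Q=W[m];print('beaker',[(np.round(Q[Q[:,1].argmax()],3)),Q[Q[:,1].argmin()].round(3),Q[Q[:,0].argmax()].round(3),Q[Q[:,0].argmin()].round(3)])
f=np.load('top0.npz')['p'];f2=np.load('scene0.npz')['p']
a=cv2.resize(f[155:215,290:350,::-1],(390,390),interpolation=cv2.INTER_CUBIC);b=cv2.resize(f2[220:280,180:240,::-1],(390,390),interpolation=cv2.INTER_CUBIC)
cv2.imwrite('pics/bk.png',np.hstack([a,b]))
E
```

```text
top two [ 153  236   74   39 2175] ((464.8607177734375, 154.5665283203125), (81.54509735107422, 186.25143432617188), 8.11164379119873)
z [0.0021 0.0057 0.0128]
top three [ 268  235   98   47 3000] ((463.48638916015625, -177.5227813720703), (81.30781555175781, 258.7332763671875), 10.64197063446045)
z [0.0018 0.0055 0.0125]
beaker [array([ 0.669, -0.15 ,  0.071]), array([ 0.66 , -0.201,  0.072]), array([ 0.691, -0.168,  0.066]), array([ 0.636, -0.173,  0.073])]
scene two [ 297  184   91   65 4538] ((473.299560546875, 149.6808319091797), (238.34814453125, 185.48081970214844), 89.80594635009766)
z [-0.0041  0.0006  0.0092]
scene three [ 181  170  113   66 5270] ((474.88323974609375, -150.14974975585938), (301.86993408203125, 183.26678466796875), 89.65961456298828)
z [-0.0039  0.0011  0.0092]
beaker [array([ 0.661, -0.149,  0.065]), array([ 0.661, -0.2  ,  0.072]), array([ 0.691, -0.168,  0.068]), array([ 0.635, -0.17 ,  0.071])]
```

View pics/bk.png

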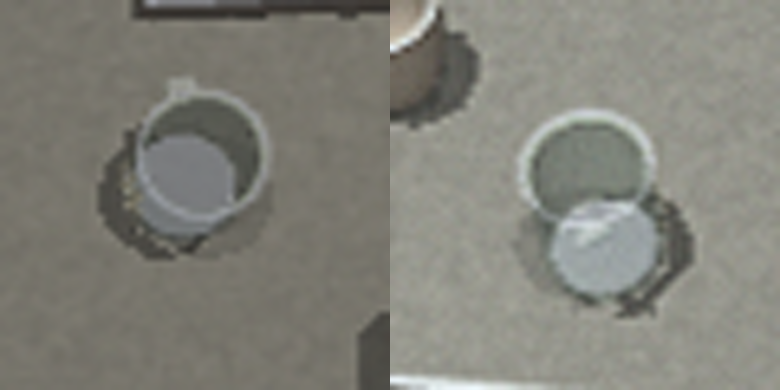

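```bash
python3 - <<'E'
from h import *
T={'two':((.4649,.1546),8.1,161),'three':((.4642,-.181),10.0,240)}
for n in ['top','scene']:
    f=np.load(n+'0.npz');c=camera_params(n);W=cloud(c,f['d']);p=f['p'].astype(int);g=p.min(-1)
    for th in ([110,120,130] if n=='top' else [150,165,180]):
      for nm,(y0,y1) in dict(two=(.03,.27),three=(-.34,.0)).items():
        m=((W[...,0]>.36)&(W[...,0]<.56)&(W[...,1]>y0)&(W[...,1]<y1)&(g>th)&(W[...,2]<.03)).astype(np.uint8)
        m=cv2.morphologyEx(m,cv2.MORPH_CLOSE,np.ones((5,5)))
        k,L,S,_=cv2.connectedComponentsWithStats(m);i=1+S[1:,4].argmax()
        v,u=np.nonzero(L==i);P=np.array([cast(c,a,b,.007)[:2] for a,b in zip(u,v)],np.float32)
        r=cv2.minAreaRect(P*1000);print(n,th,nm,np.round(r[0],1),np.round(r[1],1),round(r[2],2))
    q=f['p'].copy();q=cv2.resize(q[:,:,::-1],None,fx=4,fy=4,interpolation=cv2.INTER_CUBIC)
    for nm,(o,a,L) in T.items():
        a=np.radians(a);M=np.array([[np.cos(a),-np.sin(a)],[np.sin(a),np.cos(a)]])
        for pts in [[(-41,-L/2),(41,-L/2),(41,L/2),(-41,L/2)]]+[[(-41,y),(41,y)] for y in ([0] if nm=='two' else [-39.5,39.5])]:
            w=[proj(c,[*(np.array(o)+M@np.array(t)/1000),.01]) for t in pts]
            cv2.polylines(q,[np.int32((np.array(w)+.5)*4)],True,(0,0,255),1)
    cr=q[4*225:4*290,4*145:4*385] if n=='top' else q[4*170:4*240,4*170:4*390]
    cv2.imwrite('pics/tr_%s.png'%n,cv2.resize(cr,(800,int(800*cr.shape[0]/cr.shape[1]))))
E
```

```text
top 110 two [473.9 137.7] [169.3 238.1] 26.36
top 110 three [ 458.8 -158.8] [196.  315.9] 1.31
top 120 two [464.9 154.7] [ 81.7 186.8] 8.11
top 120 three [ 464.3 -181. ] [ 82.2 266.2] 10.76
top 130 two [464.9 154.7] [ 81.7 186.5] 8.11
top 130 three [ 464.4 -180.9] [ 81.7 266. ] 10.66
scene 150 two [465.7 154.8] [ 92.4 186.5] 8.64
scene 150 three [ 464.9 -198.4] [114.5 301.8] 18.09
scene 165 two [462.  153.9] [ 81.5 186.3] 7.39
scene 165 three [ 460.8 -186.5] [ 95.  274.4] 13.42
scene 180 two [461.7 154.8] [ 81.1 183.9] 7.41
scene 180 three [ 460.8 -180.8] [ 81.8 264.1] 10.65
```

View pics/tr_top.png

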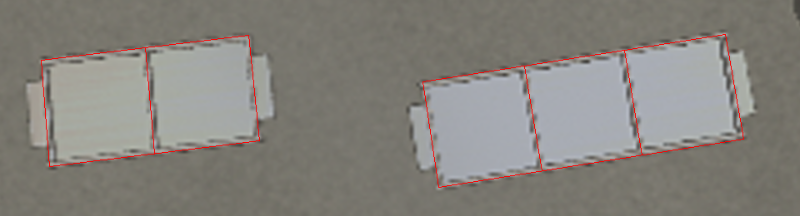

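View pics/tr_scene.png

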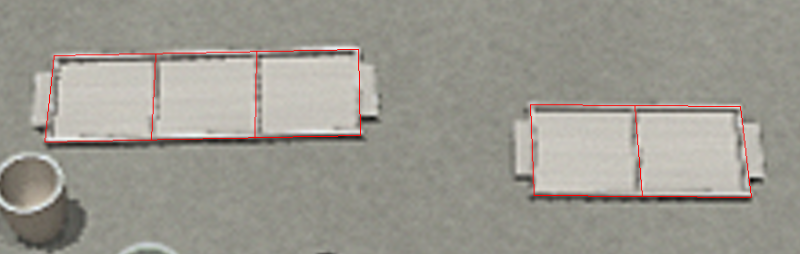

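Measured centres are:

| Item | x (m) | y (m) | Yaw |
|---|---|---|---|
| Crucible | .593 | -.278 | – |
| Tin | .549 | .386 | – |
| Flask | .6245 | .156 | – |
| Small beaker (lip towards +x) | .661 | -.175 | – |
| Small bottle | .6465 | -.051 | – |
| tray_two | .4635 | .1545 | 7.8° |
| tray_three | .463 | -.181 | 10.5° |

Heights and sizes agree with the descriptions. I'm heading to the crucible first.

Request:
arm_command(
  targets=[
    [[0, 0, -0.052], [18, -42, 0], 0],
    [[0, 0, -0.052], [18, -42, 0], 0],
    [[0, 0, -0.052], [18, -42, 0], 0],
    [[0, 0, -0.052], [18, -42, 0], 0],
    [[0, 0, -0.052], [18, -42, 0], 0],
    [[0, 0, -0.052], [18, -42, 0], 0],
    [[0, 0, -0.052], [18, -42, 0], 0],
    [[0, 0, -0.052], [18, -42, 0], 0],
  ],
  squeeze=15,
)

```text
t: 0.9
eef_pos: [0.3326, 0.3102, 0.4046]
ee_rot: [3.142, 0.0, -0.701]
force: [0.9, -0.5, 0.5]
width: 0.0881
```

```bash
python3 -c "
from station import *
s=get_state();print(s['t'],s['q'],s['eef_pos'],s['ee_rot'])"
```

```text
0.9 [ 1.18594231e+00 -1.30169941e-02 -4.49091944e-01 -9.60448056e-05
 -1.13472213e+00 -3.15662694e-01] [0.33257009 0.31021225 0.40457365] [ 3.14156491e+00  8.25219045e-05 -7.00557284e-01]
```

Request:
arm_command(
  targets=[
    [[0, 0, -0.056], [20, -45, 0], 0],
    [[0, 0, -0.056], [20, -45, 0], 0],
    [[0, 0, -0.056], [20, -45, 0], 0],
    [[0, 0, -0.056], [20, -45, 0], 0],
    [[0, 0, -0.056], [20, -45, 0], 0],
    [[0, 0, -0.056], [20, -45, 0], 0],
    [[0, 0, -0.056], [20, -45, 0], 0],
    [[0, 0, -0.056], [20, -45, 0], 0],
  ],
)

```text
t: 1.7
eef_pos: [0.4926, -0.05, 0.4047]
ee_rot: [-3.141, 0.0, -1.149]
force: [2.0, 1.2, 0.5]
width: 0.0879
```

Request:
arm_command(
  targets=[
    [[0, 0, -0.056], [20, -45, -10], 0],
    [[0, 0, -0.056], [20, -45, -10], 0],
    [[0, 0, -0.056], [20, -45, -10], 0],
    [[0, 0, -0.056], [20, -45, -10], 0],
    [[0, 0, -0.06], [20, -48, -10], 0],
    [[0, 0, 0], [0, 0, -10], 0],
    [[0, 0, 0], [0, 0, 0], 0],
  ],
)

```text
t: 2.4
eef_pos: [0.5902, -0.2734, 0.3424]
ee_rot: [3.137, 0.002, -1.433]
force: [-0.2, 0.2, 0.3]
width: 0.0875
```

```bash
cat > w.py <<'E'
from h import *
import sys
s=get_state();c=camera_params('wrist');p,d=grab_frame('wrist')
np.savez('w.npz',p=p,d=d)
print(s['t'],s['eef_pos'],s['ee_rot'],s['width'],s['force'])
cv2.imwrite('pics/%s.png'%sys.argv[1],p[:,:,::-1])
W=cloud(c,d);m=((d>0)&(W[...,2]>.018)&(W[...,2]<.13)).astype(np.uint8)
k,L,S,_=cv2.connectedComponentsWithStats(m)
for i in range(1,k):
    if S[i,4]<300: continue
    P=W[L==i];zt=np.percentile(P[:,2],97);Q=P[P[:,2]>zt-.008]
    print(S[i],'mid',((P[:,:2].max(0)+P[:,:2].min(0))/2).round(4),'zt',zt.round(3),'topmid',((Q[:,:2].max(0)+Q[:,:2].min(0))/2).round(4),'ext',np.ptp(Q[:,:2],axis=0).round(3))
E
python3 w.py w1
```

```text
2.4 [ 0.59022978 -0.27339382  0.34237335] [ 3.13708292e+00  2.00137534e-03 -1.43336925e+00] 0.08749748330920444 [-0.23382591  0.24194507  0.26137831]
[ 109    0   22  275 1750] mid [ 0.7397 -0.2959] zt 0.023 topmid [ 0.7397 -0.2959] ext [0.019 0.251]
[ 293    0  115  111 6631] mid [ 0.5575 -0.3921] zt 0.093 topmid [ 0.5575 -0.3921] ext [0.071 0.068]
[ 157   34   71   72 2621] mid [ 0.6699 -0.3719] zt 0.061 topmid [ 0.6699 -0.3719] ext [0.051 0.05 ]
[ 31 140  55  97 526] mid [ 0.7996 -0.251 ] zt 0.02 topmid [ 0.7996 -0.251 ] ext [0.048 0.09 ]
[ 246  170   59   62 1748] mid [ 0.5916 -0.2774] zt 0.061 topmid [ 0.5916 -0.2774] ext [0.05 0.05]
[174 305  42  27 845] mid [ 0.6501 -0.1634] zt 0.071 topmid [ 0.6501 -0.1634] ext [0.035 0.032]
```

View pics/w1.png

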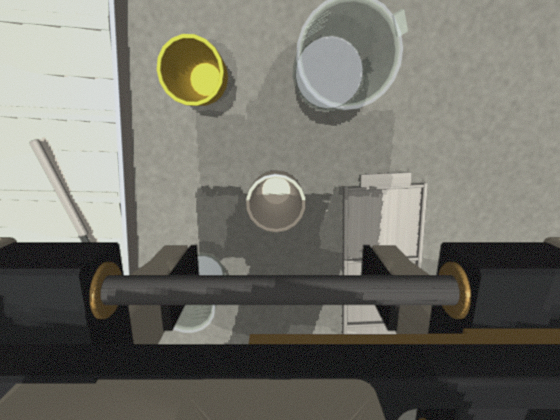

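The wrist picture shows the white crucible centred at pixel (275,202), midway between the fingers. Its position, (.592,-.277), agrees with the top and scene views. Descending onto it.

Request:
arm_command(
  targets=[
    [[0, 0, 0], [0, 0, -35], 0],
    [[0, 0, 0], [0, 0, -35], 0],
    [[0, 0, 0], [0, 0, -35], 0],
    [[0, 0, 0], [0, 0, -25], 0],
    [[0, 0, 0], [0, 0, -17], 0],
    [[0, 0, 0], [0, 0, 0], 0.2],
    [[0, 0, 0], [0, 0, 0], 0.6],
    [[0, 0, 0], [0, 0, 0], 0.6],
  ],
  squeeze=15,
)

```text
t: 3.25
eef_pos: [0.5916, -0.2718, 0.2005]
ee_rot: [-3.139, -0.001, -1.43]
force: [0.1, 0.3, 0.5]
width: 0.0688
```

Request:
arm_command(
  targets=[
    [[0, 0, 0], [0, 0, 0], 0.6],
    [[0, 0, 0], [0, 0, 0], 0.6],
    [[0, 0, 0], [0, 0, 0], 0.6],
  ],
)

```text
t: 3.55
eef_pos: [0.5912, -0.2724, 0.1994]
ee_rot: [-3.14, -0.001, -1.431]
force: [-0.2, 1.0, 4.1]
width: 0.0501
```

Request:
arm_command(
  targets=[
    [[0, 0, 0], [0, 0, 10], 0.6],
    [[0, 0, 0], [0, 0, 25], 0.6],
    [[0, 0, 0], [0, 0, 40], 0.6],
    [[0, 0, 0], [0, 0, 40], 0.6],
    [[0, 0, 0], [-6, 20, 10], 0.6],
    [[0, 0, 0], [-13, 42, 0], 0.6],
    [[0, 0, 0], [-13, 42, 0], 0.6],
    [[0, 0, 0], [-13, 42, 0], 0.6],
  ],
)

```text
t: 4.35
eef_pos: [0.5449, -0.1252, 0.324]
ee_rot: [-3.141, 0.0, -1.432]
force: [0.7, 1.0, -0.7]
width: 0.0504
```

Request:
arm_command(
  targets=[
    [[0, 0, 0], [-13, 42, 0], 0.6],
    [[0, 0, 0], [-13, 42, 0], 0.6],
    [[0, 0, 0], [-13, 42, 0], 0.6],
    [[0, 0, 0], [-13, 42, 0], 0.6],
    [[0, 0, 0], [-13, 42, 0], 0.6],
    [[0, 0, 0], [-8, 25, 0], 0.6],
    [[0, 0, 0], [-4, 11, 0], 0.6],
    [[0, 0, 0], [0, 0, 0], 0.6],
  ],
)

```text
t: 5.15
eef_pos: [0.4685, 0.1207, 0.324]
ee_rot: [-3.141, 0.0, -1.429]
force: [0.4, 0.0, -0.4]
width: 0.0506
```

```bash
python3 w.py w2
```

```text
5.15 [0.46847165 0.12069928 0.32395562] [-3.14108158e+00  3.30793465e-04 -1.42866265e+00] 0.05064811606461038 [ 0.37400882  0.0248584  -0.4406206 ]
[   0   63   76   67 3467] mid [0.6747 0.0583] zt 0.061 topmid [0.6745 0.0586] ext [0.007 0.012]
[  41  193   93   65 3026] mid [0.6205 0.1563] zt 0.093 topmid [0.6226 0.156 ] ext [0.021 0.02 ]
[ 254  236   51   29 1012] mid [0.4677 0.1219] zt 0.13 topmid [0.4677 0.1219] ext [0.029 0.018]
```

View pics/w2.png

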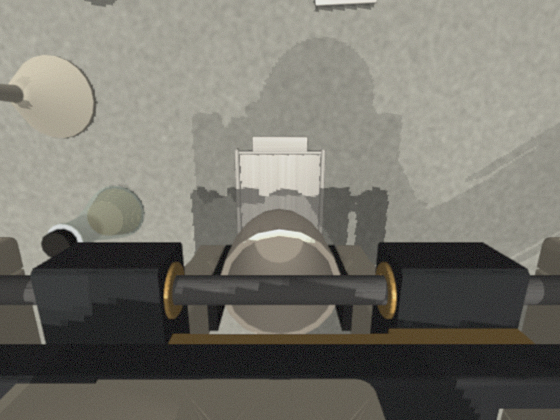

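The crucible is held upright at (280,280) and centred between the tray's sides (240–322 px). Lowering it.

Request:
arm_command(
  targets=[
    [[0, 0, 0], [0, 0, -35], 0.6],
    [[0, 0, 0], [0, 0, -35], 0.6],
    [[0, 0, 0], [0, 0, -25], 0.6],
    [[0, 0, 0], [0, 0, -12], 0.6],
    [[0, 0, 0], [0, 0, -6], 0.6],
    [[0, 0, 0], [0, 0, -3], 0.6],
    [[0, 0, 0], [0, 0, 0], 0.6],
    [[0, 0, 0], [0, 0, 0], 0.6],
  ],
)

```text
t: 6.0
eef_pos: [0.4692, 0.1197, 0.2081]
ee_rot: [-3.14, 0.001, -1.431]
force: [-0.5, -0.1, -1.3]
width: 0.0504
```

Request:
arm_command(
  targets=[
    [[0, 0, 0], [0, 0, -2], 0.6],
    [[0, 0, 0], [0, 0, -1], 0.6],
    [[0, 0, 0], [0, 0, -0.5], 0.6],
    [[0, 0, 0], [0, 0, 0], 0.6],
  ],
)

```text
t: 6.4
eef_pos: [0.4688, 0.1198, 0.204]
ee_rot: [-3.142, 0.0, -1.431]
force: [-0.4, -0.2, -2.3]
width: 0.0506
```

Request:
arm_command(
  targets=[
    [[0, 0, 0], [0, 0, -0.7], 0.6],
    [[0, 0, 0], [0, 0, -0.7], 0.6],
    [[0, 0, 0], [0, 0, 0], 0.6],
  ],
)

```text
t: 6.7
eef_pos: [0.4691, 0.1199, 0.2031]
ee_rot: [-3.141, 0.0, -1.43]
force: [-1.8, -0.5, 7.4]
width: 0.0503
```

Request:
arm_command(
  targets=[
    [[0, 0, 0], [0, 0, 0], 0.4],
    [[0, 0, 0], [0, 0, 0], 0.3],
    [[0, 0, 0], [0, 0, 0], 0.2],
    [[0, 0, 0], [0, 0, 0], 0.1],
    [[0, 0, 0], [0, 0, 0], 0],
    [[0, 0, 0], [0, 0, 0], 0],
    [[0, 0, 0], [0, 0, 15], 0],
    [[0, 0, 0], [0, 0, 30], 0],
  ],
)

```text
t: 7.5
eef_pos: [0.4681, 0.1192, 0.2462]
ee_rot: [3.137, -0.002, -1.431]
force: [0.9, 0.7, -0.1]
width: 0.0874
```

Request:
arm_command(
  targets=[
    [[0, 0, 0], [0, 0, 45], 0],
    [[0, 0, 0], [6, 20, 37], 0],
    [[0, 0, 0], [14, 46, 0], 0],
    [[0, 0, 0], [14, 46, 0], 0],
    [[0, 0, 0], [14, 46, 0], 0],
    [[0, 0, 0], [14, 46, 0], 0],
    [[0, 0, 0], [12, 38, 0], 0],
    [[0, 0, 0], [6, 24, 0], 0],
  ],
)

```text
t: 8.3
eef_pos: [0.5494, 0.3884, 0.3287]
ee_rot: [3.141, -0.0, -1.43]
force: [-0.8, -0.9, 0.0]
width: 0.088
```

Request:
arm_command(
  targets=[
    [[0, 0, 0], [0, 0, 0], 0],
    [[0, 0, 0], [0, 0, 0], 0],
  ],
)

```text
t: 8.5
eef_pos: [0.5486, 0.386, 0.3286]
ee_rot: [3.14, -0.001, -1.43]
force: [0.2, -0.2, 0.2]
width: 0.0876
```

```bash
python3 w.py w3
```

```text
8.5 [0.54861458 0.38595373 0.32859106] [ 3.14032008e+00 -9.50339383e-04 -1.43023826e+00] 0.08756102986120365 [ 0.23648933 -0.18445746  0.1555628 ]
[ 111   20  121  107 9744] mid [0.6318 0.2961] zt 0.123 topmid [0.634  0.2961] ext [0.035 0.034]
[  0  69  13  60 420] mid [0.7914 0.3298] zt 0.029 topmid [0.791 0.333] ext [0.006 0.041]
[ 248  177   64   69 3400] mid [0.5467 0.3879] zt 0.061 topmid [0.5467 0.3879] ext [0.052 0.053]
```

View pics/w3.png

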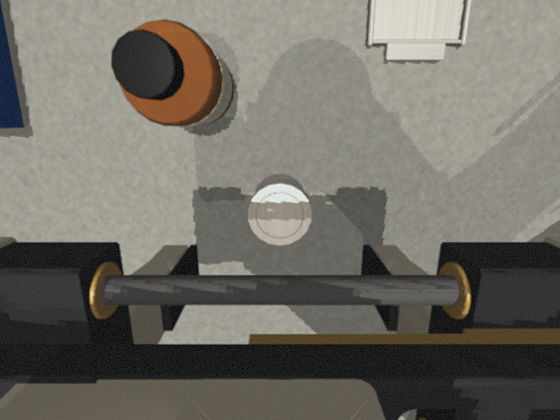

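The tin is at pixel (280,213), measured at (.547,.388), and clear of the large bottle. Descending.

Request:
arm_command(
  targets=[
    [[0, 0, 0], [-1, 1, -35], 0],
    [[0, 0, 0], [0, 0, -35], 0],
    [[0, 0, 0], [0, 0, -32], 0],
    [[0, 0, 0], [0, 0, -22], 0],
    [[0, 0, 0], [0, 0, -12], 0],
    [[0, 0, 0], [0, 0, 0], 0.3],
    [[0, 0, 0], [0, 0, 0], 0.6],
    [[0, 0, 0], [0, 0, 0], 0.6],
  ],
)

```text
t: 9.35
eef_pos: [0.5483, 0.387, 0.1953]
ee_rot: [-3.14, 0.002, -1.431]
force: [0.3, -0.2, 0.0]
width: 0.0689
```

Request:
arm_command(
  targets=[
    [[0, 0, 0], [0, 0, 0], 0.6],
    [[0, 0, 0], [0, 0, 0], 0.6],
    [[0, 0, 0], [0, 0, 0], 0.6],
  ],
)

```text
t: 9.65
eef_pos: [0.548, 0.387, 0.1944]
ee_rot: [-3.141, 0.001, -1.431]
force: [-1.3, 0.2, 3.6]
width: 0.0511
```

Request:
arm_command(
  targets=[
    [[0, 0, 0], [0, 0, 10], 0.6],
    [[0, 0, 0], [0, 0, 25], 0.6],
    [[0, 0, 0], [0, 0, 40], 0.6],
    [[0, 0, 0], [0, 0, 40], 0.6],
    [[0, 0, 0], [-10, -20, 10], 0.6],
    [[0, 0, 0], [-20, -42, 0], 0.6],
    [[0, 0, 0], [-20, -43, 0], 0.6],
    [[0, 0, 0], [-20, -43, 0], 0.6],
  ],
)

```text
t: 10.45
eef_pos: [0.4768, 0.2372, 0.3189]
ee_rot: [-3.142, 0.0, -1.43]
force: [1.2, -0.0, -1.0]
width: 0.0511
```

Request:
arm_command(
  targets=[
    [[0, 0, 0], [-14, -30, 0], 0.6],
    [[0, 0, 0], [-6, -15, 0], 0.6],
    [[0, 0, 0], [0, 0, 0], 0.6],
    [[0, 0, 0], [0, 0, 0], 0.6],
  ],
)

```text
t: 10.85
eef_pos: [0.4583, 0.1941, 0.3193]
ee_rot: [-3.14, 0.001, -1.431]
force: [0.7, 0.3, 0.4]
width: 0.0512
```

```bash
python3 w.py w4
```

```text
10.85 [0.4583267  0.19412458 0.31927846] [-3.14015682e+00  8.35812068e-04 -1.43094485e+00] 0.0512011419667537 [0.70387263 0.31122085 0.36402379]
[   0    0   56   35 1527] mid [0.6725 0.0722] zt 0.039 topmid [0.6719 0.0711] ext [0.023 0.014]
[ 244   70   71   76 2681] mid [0.4687 0.1149] zt 0.065 topmid [0.4687 0.1149] ext [0.05 0.05]
[  13  109  109   52 4114] mid [0.6172 0.1567] zt 0.094 topmid [0.6224 0.157 ] ext [0.022 0.02 ]
```

View pics/w4.png

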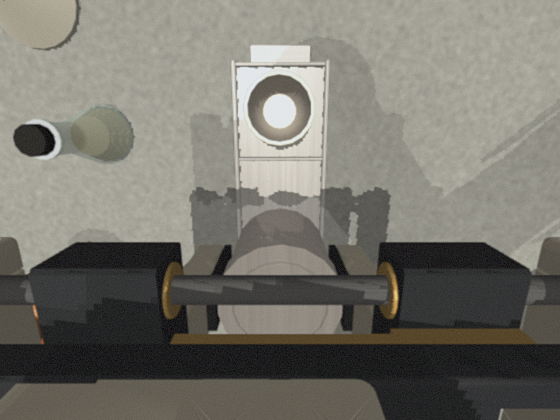

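The crucible stands upright in its compartment at (280,110), rim height 64 mm as expected. Lowering the tin into the other compartment.

Request:
arm_command(
  targets=[
    [[0, 0, 0], [0, 0, -35], 0.6],
    [[0, 0, 0], [0, 0, -35], 0.6],
    [[0, 0, 0], [0, 0, -25], 0.6],
    [[0, 0, 0], [0, 0, -14], 0.6],
    [[0, 0, 0], [0, 0, -8], 0.6],
    [[0, 0, 0], [0, 0, -3], 0.6],
    [[0, 0, 0], [0, 0, -1], 0.6],
    [[0, 0, 0], [0, 0, 0], 0.6],
  ],
)

```text
t: 11.7
eef_pos: [0.4583, 0.1945, 0.1982]
ee_rot: [-3.141, 0.0, -1.43]
force: [0.3, 0.8, -0.1]
width: 0.0514
```

Request:
arm_command(
  targets=[
    [[0, 0, 0], [0, 0, -0.7], 0.6],
    [[0, 0, 0], [0, 0, -0.7], 0.6],
    [[0, 0, 0], [0, 0, 0], 0.6],
  ],
)

```text
t: 12.0
eef_pos: [0.4583, 0.1945, 0.1979]
ee_rot: [-3.14, 0.001, -1.43]
force: [-6.2, -1.8, 17.2]
width: 0.0514
```

Contact made. Releasing.

Request:
arm_command(
  targets=[
    [[0, 0, 0], [0, 0, 0.5], 0.4],
    [[0, 0, 0], [0, 0, 0], 0.3],
    [[0, 0, 0], [0, 0, 0], 0.2],
    [[0, 0, 0], [0, 0, 0], 0.1],
    [[0, 0, 0], [0, 0, 0], 0],
    [[0, 0, 0], [0, 0, 0], 0],
    [[0, 0, 0], [0, 0, 15], 0],
    [[0, 0, 0], [0, 0, 35], 0],
  ],
)

```text
t: 12.8
eef_pos: [0.457, 0.193, 0.2447]
ee_rot: [3.136, -0.003, -1.431]
force: [1.0, -0.5, -0.5]
width: 0.0873
```

Request:
arm_command(
  targets=[
    [[0, 0, 0], [0, 0, 45], 0],
    [[0, 0, 0.01], [25, -5, 40], 0],
    [[0, 0, 0.01], [45, -10, 0], 0],
    [[0, 0, 0.01], [45, -10, 0], 0],
    [[0, 0, 0.01], [35, -8, 0], 0],
    [[0, 0, 0.005], [15, -4, 0], 0],
    [[0, 0, 0], [0, 0, 0], 0],
    [[0, 0, 0], [0, 0, 0], 0],
  ],
)

```text
t: 13.6
eef_pos: [0.6226, 0.1564, 0.3308]
ee_rot: [3.14, -0.0, -1.387]
force: [-0.0, 1.1, 0.0]
width: 0.0876
```

```bash
python3 w.py w5
```

```text
13.6 [0.62262642 0.15643154 0.33084579] [ 3.14019050e+00 -2.39588423e-04 -1.38681745e+00] 0.08762624136001078 [-0.03389228  1.08992751  0.02808673]
[   0    0   72   82 4946] mid [0.8323 0.0567] zt 0.062 topmid [0.8321 0.0614] ext [0.023 0.048]
[ 203   45   63   68 3242] mid [0.6783 0.0588] zt 0.092 topmid [0.6781 0.0586] ext [0.009 0.009]
[   0  110   82  132 9611] mid [0.837  0.1731] zt 0.076 topmid [0.8197 0.1641] ext [0.028 0.098]
[ 425  163   85   65 3866] mid [0.4688 0.1146] zt 0.065 topmid [0.4688 0.1146] ext [0.051 0.05 ]
[ 254  177   47   62 2145] mid [0.6229 0.1538] zt 0.094 topmid [0.623  0.1565] ext [0.02  0.021]
[410 243  30  32 617] mid [0.4708 0.1814] zt 0.06 topmid [0.4793 0.183 ] ext [0.007 0.011]
[ 203  305   72   39 2196] mid [0.6343 0.2766] zt 0.085 topmid [0.6442 0.2697] ext [0.034 0.014]
```

View pics/w5.png

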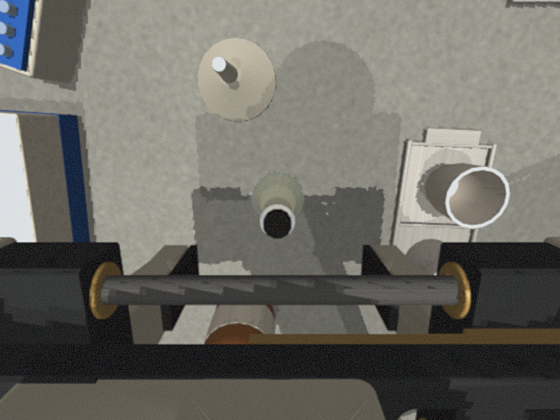

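The flask stopper is at (277,222), measured at (.623,.1565), directly under the gripper. Descending to the neck.

Request:
arm_command(
  targets=[
    [[0, 0, 0], [0, 0, -35], 0],
    [[0, 0, 0], [0, 0, -30], 0],
    [[0, 0, 0], [0, 0, -25], 0],
    [[0, 0, 0], [0, 0, -15], 0],
    [[0, 0, 0], [0, 0, 0], 0.4],
    [[0, 0, 0], [0, 0, 0], 0.85],
    [[0, 0, 0], [0, 0, 0], 0.85],
    [[0, 0, 0], [0, 0, 0], 0.85],
  ],
  squeeze=18,
)

```text
t: 14.45
eef_pos: [0.6231, 0.1571, 0.2281]
ee_rot: [-3.139, 0.001, -1.385]
force: [-1.6, -0.6, -0.1]
width: 0.0615
```

Request:
arm_command(
  targets=[
    [[0, 0, 0], [0, 0, 0], 0.85],
    [[0, 0, 0], [0, 0, 0], 0.85],
    [[0, 0, 0], [0, 0, 0], 0.85],
    [[0, 0, 0], [0, 0, 0], 0.85],
  ],
)

```text
t: 14.85
eef_pos: [0.6228, 0.1567, 0.2267]
ee_rot: [3.142, -0.0, -1.386]
force: [0.6, 0.0, -0.3]
width: 0.0295
```

Request:
arm_command(
  targets=[
    [[0, 0, 0], [0, 0, 0], 0.85],
    [[0, 0, 0], [0, 0, 0], 0.85],
    [[0, 0, 0], [0, 0, 0], 0.85],
  ],
)

```text
t: 15.15
eef_pos: [0.6228, 0.1567, 0.2265]
ee_rot: [3.141, -0.0, -1.386]
force: [0.1, 0.0, -0.8]
width: 0.0247
```

Request:
arm_command(
  targets=[
    [[0, 0, 0], [0, 0, 8], 0.85],
    [[0, 0, 0], [0, 0, 20], 0.85],
    [[0, 0, 0], [0, 0, 35], 0.85],
    [[0, 0, 0], [0, 0, 35], 0.85],
    [[0, 0, 0], [-5, -15, 17], 0.85],
    [[0, 0, 0], [-12, -35, 0], 0.85],
    [[0, 0, 0], [-15, -42, 0], 0.85],
    [[0, 0, 0], [-15, -42, 0], 0.85],
  ],
)

```text
t: 15.95
eef_pos: [0.5745, 0.0212, 0.3417]
ee_rot: [3.141, 0.0, -1.385]
force: [-0.1, -0.4, -0.4]
width: 0.0246
```

Request:
arm_command(
  targets=[
    [[0, 0, 0], [-15, -42, 0], 0.85],
    [[0, 0, 0], [-15, -42, 0], 0.85],
    [[0, 0, 0], [-15, -42, 0], 0.85],
    [[0, 0, 0], [-15, -42, 0], 0.85],
    [[0, 0, 0], [-15, -42, 0], 0.85],
    [[0, 0, 0], [-13, -38, 0], 0.85],
    [[0, 0, 0], [-8, -23, 0], 0.85],
    [[0, 0, 0], [-3, -10, 0], 0.85],
  ],
)

```text
t: 16.75
eef_pos: [0.475, -0.2604, 0.3416]
ee_rot: [3.141, 0.0, -1.388]
force: [-0.4, 0.2, 0.1]
width: 0.0246
```

Request:
arm_command(
  targets=[
    [[0, 0, 0], [0, 0, 0], 0.85],
    [[0, 0, 0], [0, 0, 0], 0.85],
  ],
)

```text
t: 16.95
eef_pos: [0.4767, -0.2581, 0.3416]
ee_rot: [3.142, 0.0, -1.386]
force: [0.7, -0.1, -1.2]
width: 0.0245
```

```bash
python3 w.py w6
```

```text
16.95 [ 0.47667818 -0.25808004  0.34156195] [ 3.14151163e+00  2.50071669e-04 -1.38629761e+00] 0.024484943111418016 [ 0.74819142 -0.14221984 -1.19683244]
[  10    0   96   58 3880] mid [ 0.6697 -0.3689] zt 0.06 topmid [ 0.6697 -0.3658] ext [0.052 0.039]
[ 135    0  118   72 3763] mid [ 0.5574 -0.3877] zt 0.092 topmid [ 0.5574 -0.3776] ext [0.069 0.039]
[  0  99  16 140 840] mid [ 0.7342 -0.2344] zt 0.023 topmid [ 0.7342 -0.2344] ext [0.011 0.134]
[240 194  79  51 812] mid [ 0.4755 -0.2654] zt 0.13 topmid [ 0.4755 -0.2657] ext [0.051 0.036]
[  21  222   91   53 3354] mid [ 0.659  -0.1751] zt 0.07 topmid [ 0.659  -0.1797] ext [0.053 0.04 ]
```

View pics/w6.png

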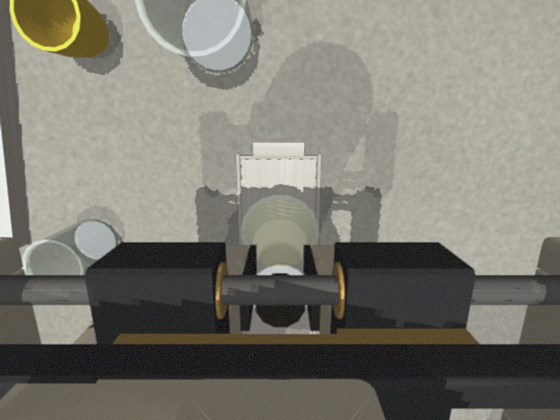

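The flask is held upright and centred between the tray's sides (238–320 px). Lowering it.

Request:
arm_command(
  targets=[
    [[0, 0, 0], [0, 0, -35], 0.85],
    [[0, 0, 0], [0, 0, -35], 0.85],
    [[0, 0, 0], [0, 0, -22], 0.85],
    [[0, 0, 0], [0, 0, -10], 0.85],
    [[0, 0, 0], [0, 0, -5], 0.85],
    [[0, 0, 0], [0, 0, -2], 0.85],
    [[0, 0, 0], [0, 0, -1], 0.85],
    [[0, 0, 0], [0, 0, 0], 0.85],
  ],
)

```text
t: 17.8
eef_pos: [0.4772, -0.2583, 0.2325]
ee_rot: [-3.14, -0.001, -1.386]
force: [-0.1, 1.0, -0.7]
width: 0.0245
```

Request:
arm_command(
  targets=[
    [[0, 0, 0], [0, 0, -0.7], 0.85],
    [[0, 0, 0], [0, 0, -0.5], 0.85],
    [[0, 0, 0], [0, 0, 0], 0.85],
  ],
)

```text
t: 18.1
eef_pos: [0.4768, -0.2583, 0.2306]
ee_rot: [-3.141, -0.0, -1.386]
force: [0.4, -0.0, -0.7]
width: 0.0246
```

Request:
arm_command(
  targets=[
    [[0, 0, 0], [0, 0, -0.7], 0.85],
    [[0, 0, 0], [0, 0, -0.5], 0.85],
    [[0, 0, 0], [0, 0, 0], 0.85],
  ],
)

```text
t: 18.4
eef_pos: [0.4771, -0.2583, 0.2302]
ee_rot: [-3.141, -0.001, -1.385]
force: [-2.4, 2.4, 8.8]
width: 0.0247
```

Request:
arm_command(
  targets=[
    [[0, 0, 0], [0, 0, 0.4], 0.65],
    [[0, 0, 0], [0, 0, 0], 0.5],
    [[0, 0, 0], [0, 0, 0], 0.35],
    [[0, 0, 0], [0, 0, 0], 0.2],
    [[0, 0, 0], [0, 0, 0], 0],
    [[0, 0, 0], [0, 0, 0], 0],
    [[0, 0, 0], [0, 0, 0], 0],
    [[0, 0, 0], [0, 0, 15], 0],
  ],
)

```text
t: 19.2
eef_pos: [0.4761, -0.2581, 0.2431]
ee_rot: [3.138, 0.002, -1.386]
force: [0.2, -0.2, -0.6]
width: 0.0813
```

Request:
arm_command(
  targets=[
    [[0, 0, 0], [0, 0, 40], 0],
    [[0, 0, 0], [0, 0, 40], 0],
    [[0, 0, 0], [0, 0, 10], 0],
  ],
)

```text
t: 19.5
eef_pos: [0.478, -0.2587, 0.3392]
ee_rot: [-3.136, -0.003, -1.385]
force: [0.3, -0.3, 0.0]
width: 0.0873
```

```bash
python3 w.py w7; python3 - <<'E'
from h import *
p,d=grab_frame('top');c=camera_params('top');W=cloud(c,d)
m=((d>0)&(W[...,2]>.018)&(W[...,2]<.14)&(W[...,0]>.3)&(W[...,0]<.72)).astype(np.uint8)
k,L,S,_=cv2.connectedComponentsWithStats(m)
for i in range(1,k):
    if S[i,4]<60: continue
    P=W[L==i];Q=P[P[:,2]>np.percentile(P[:,2],97)-.008]
    print(((Q[:,:2].max(0)+Q[:,:2].min(0))/2).round(4),Q[:,2].max().round(3))
E
```

```text
19.5 [ 0.47800418 -0.25865589  0.3392146 ] [-3.13556566 -0.00329509 -1.38502604] 0.08729151032800153 [ 0.2592306  -0.26179945  0.03967542]
[  14    0   96   60 4007] mid [ 0.6697 -0.3695] zt 0.06 topmid [ 0.6697 -0.3667] ext [0.052 0.041]
[ 139    0  119   74 3861] mid [ 0.5574 -0.3885] zt 0.092 topmid [ 0.5574 -0.3781] ext [0.069 0.04 ]
[   0   55   19  187 1126] mid [ 0.7349 -0.2528] zt 0.023 topmid [ 0.7349 -0.2528] ext [0.012 0.173]
[ 259  176   48   62 2205] mid [ 0.4757 -0.261 ] zt 0.098 topmid [ 0.4757 -0.2587] ext [0.021 0.021]
[ 45 224  68  18 777] mid [ 0.6551 -0.1916] zt 0.064 topmid [ 0.6611 -0.1958] ext [0.026 0.006]
[0.5957 0.5955] 0.083
[0.6802 0.0566] 0.096
[ 0.6502 -0.6437] 0.14
[ 0.663  -0.1752] 0.075
[ 0.6727 -0.372 ] 0.065
[0.6371 0.2937] 0.127
[ 0.6616 -0.4955] 0.066
[ 0.6483 -0.0507] 0.093
[ 0.4239 -0.6895] 0.096
[0.4716 0.1138] 0.069
[0.4591 0.1931] 0.07
```

View pics/w7.png

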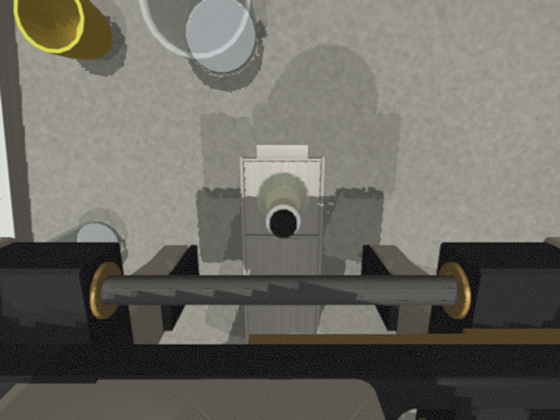

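The flask stands in the end compartment at (283,215), top at 97–98 mm as expected. For the small beaker I'm turning the jaw axis to about 60° from its lip.

Request:
arm_command(
  targets=[
    [[0, 0, -0.12], [20, 9, 0], 0],
    [[0, 0, -0.13], [28, 13, 0], 0],
    [[0, 0, -0.13], [32, 15, 0], 0],
    [[0, 0, -0.13], [32, 15, 0], 0],
    [[0, 0, -0.13], [32, 14, 0], 0],
    [[0, 0, -0.13], [25, 11, 0], 0],
    [[0, 0, -0.113], [15, 7, 0], 0],
    [[0, 0, 0], [0, 0, 0], 0],
  ],
)

```text
t: 20.4
eef_pos: [0.6622, -0.1731, 0.3315]
ee_rot: [3.139, -0.002, -2.271]
force: [-0.2, 0.5, -0.2]
width: 0.0877
```

Request:
arm_command(
  targets=[
    [[0, 0, 0], [0, 0, 0], 0],
  ],
)

```text
t: 20.5
eef_pos: [0.6605, -0.174, 0.3324]
ee_rot: [3.139, -0.002, -2.267]
force: [-0.6, -0.7, 0.4]
width: 0.0873
```

```bash
python3 w.py w8
```

```text
20.5 [ 0.66049611 -0.17404896  0.33243599] [ 3.13895030e+00 -1.79310121e-03 -2.26672020e+00] 0.08727300354246412 [-0.57274158 -0.69686631  0.40642028]
[  49    0   93   60 3635] mid [ 0.6702 -0.3701] zt 0.06 topmid [ 0.6703 -0.3697] ext [0.05  0.047]
[363   0  44  13 374] mid [ 0.4859 -0.2466] zt 0.031 topmid [ 0.4867 -0.2456] ext [0.022 0.018]
[   0   37  236  238 1980] mid [ 0.7435 -0.2914] zt 0.023 topmid [ 0.7435 -0.2914] ext [0.028 0.274]
[ 247  175   65   78 2529] mid [ 0.6616 -0.1734] zt 0.071 topmid [ 0.6616 -0.1734] ext [0.058 0.052]
[ 66 210  97  41 470] mid [ 0.7996 -0.2539] zt 0.02 topmid [ 0.7996 -0.2539] ext [0.047 0.084]
[351 305  45  29 576] mid [ 0.6565 -0.0514] zt 0.087 topmid [ 0.6518 -0.051 ] ext [0.012 0.026]
```

View pics/w8.png

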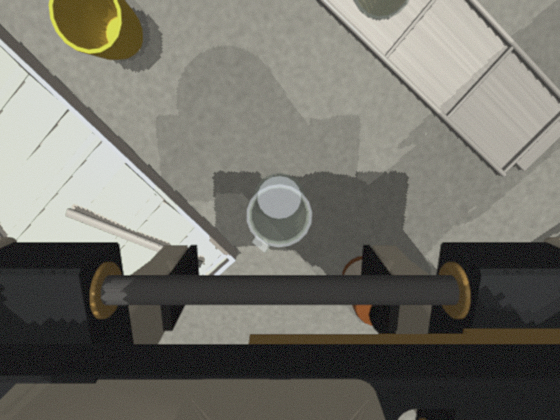

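```bash
python3 - <<'E'
from h import *
c=camera_params('wrist')
for u,v in [(235,260),(180,207),(120,148),(205,236)]: print(u,v,cast(c,u,v,.022).round(4))
f=np.load('w.npz');W=cloud(c,f['d'])
for u,v in [(232,258),(176,207),(203,262),(190,225)]: print(W[v,u].round(4))
E
```

```text
235 260 [ 0.7298 -0.1559  0.022 ]
180 207 [ 0.7332 -0.2294  0.022 ]
120 148 [ 0.7359 -0.303   0.022 ]
205 236 [ 0.7352 -0.1932  0.022 ]
[ 0.7295 -0.16    0.0246]
[ 0.736  -0.2319  0.0223]
[ 0.7623 -0.172   0.0082]
[ 0.7445 -0.2097  0.0082]
```

The white dissecting tray's edge is at x≈.73, about 13 mm beyond the finger's furthest point, so the descent is clear. The beaker is centred at (280,215) with its lip at (260,243), away from the jaws.

Request:
arm_command(
  targets=[
    [[0, 0, 0], [0, 0, -35], 0],
    [[0, 0, 0], [0, 0, -35], 0],
    [[0, 0, 0], [0, 0, -30], 0],
    [[0, 0, 0], [0, 0, -20], 0],
    [[0, 0, 0], [0, 0, -11], 0],
    [[0, 0, 0], [0, 0, 0], 0.3],
    [[0, 0, 0], [0, 0, 0], 0.6],
    [[0, 0, 0], [0, 0, 0], 0.6],
  ],
  squeeze=12,
)

```text
t: 21.35
eef_pos: [0.6613, -0.1744, 0.2053]
ee_rot: [-3.14, 0.001, -2.268]
force: [0.2, -0.3, 0.2]
width: 0.0689
```

Request:
arm_command(
  targets=[
    [[0, 0, 0], [0, 0, 0], 0.6],
    [[0, 0, 0], [0, 0, 0], 0.6],
    [[0, 0, 0], [0, 0, 0], 0.6],
  ],
)

```text
t: 21.65
eef_pos: [0.6611, -0.1742, 0.2045]
ee_rot: [-3.141, 0.001, -2.269]
force: [-0.9, 1.3, 3.4]
width: 0.0521
```

Request:
arm_command(
  targets=[
    [[0, 0, 0], [0, 0, 0], 0.6],
    [[0, 0, 0], [0, 0, 8], 0.6],
    [[0, 0, 0], [0, 0, 22], 0.6],
    [[0, 0, 0], [0, 0, 40], 0.6],
    [[0, 0, 0.08], [-10, 0, 40], 0.6],
    [[0, 0, 0.12], [-25, -1, 5], 0.6],
    [[0, 0, 0.12], [-30, -1, 0], 0.6],
    [[0, 0, 0.12], [-30, -1, 0], 0.6],
  ],
)

```text
t: 22.45
eef_pos: [0.5647, -0.1773, 0.3192]
ee_rot: [-3.141, 0.0, -1.824]
force: [0.6, 0.9, -0.3]
width: 0.0522
```

Request:
arm_command(
  targets=[
    [[0, 0, 0.12], [-30, -1, 0], 0.6],
    [[0, 0, 0.12], [-30, -1, 0], 0.6],
    [[0, 0, 0.12], [-25, -1, 0], 0.6],
    [[0, 0, 0.08], [-13, -1, 0], 0.6],
    [[0, 0, 0.003], [-5, 0, 0], 0.6],
    [[0, 0, 0], [0, 0, 0], 0.6],
    [[0, 0, 0], [0, 0, 0], 0.6],
  ],
)

```text
t: 23.15
eef_pos: [0.4636, -0.1812, 0.3189]
ee_rot: [-3.141, -0.0, -1.387]
force: [0.1, 0.6, -0.9]
width: 0.0517
```

```bash
python3 w.py w9
```

```text
23.15 [ 0.4635755  -0.1812327   0.31885765] [-3.14096465e+00 -2.44285665e-04 -1.38749314e+00] 0.05168290620388482 [ 0.06262754  0.55733225 -0.88743402]
[ 253   84   56   58 2481] mid [ 0.4758 -0.2582] zt 0.098 topmid [ 0.4759 -0.2582] ext [0.021 0.02 ]
[243 205  76  25 334] mid [ 0.464  -0.1972] zt 0.13 topmid [ 0.4637 -0.1984] ext [0.042 0.016]
[ 246  252   70   23 1265] mid [ 0.4602 -0.1688] zt 0.128 topmid [ 0.4602 -0.1689] ext [0.04  0.016]
```

View pics/w9.png

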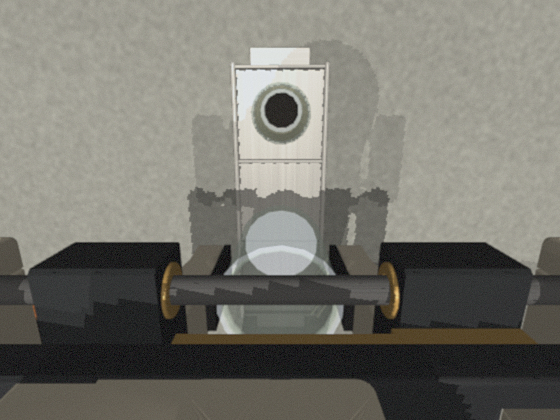

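The beaker is held centred over the middle compartment, and the flask is upright at (282,110). Lowering it.

Request:
arm_command(
  targets=[
    [[0, 0, 0], [0, 0, -35], 0.6],
    [[0, 0, 0], [0, 0, -33], 0.6],
    [[0, 0, 0], [0, 0, -22], 0.6],
    [[0, 0, 0], [0, 0, -10], 0.6],
    [[0, 0, 0], [0, 0, -6], 0.6],
    [[0, 0, 0], [0, 0, -3], 0.6],
    [[0, 0, 0], [0, 0, -1], 0.6],
    [[0, 0, 0], [0, 0, 0], 0.6],
  ],
)

```text
t: 24.0
eef_pos: [0.4633, -0.1813, 0.2093]
ee_rot: [-3.14, -0.0, -1.386]
force: [0.9, 1.0, -0.1]
width: 0.0518
```

Request:
arm_command(
  targets=[
    [[0, 0, 0], [0, 0, -0.6], 0.6],
    [[0, 0, 0], [0, 0, -0.5], 0.6],
    [[0, 0, 0], [0, 0, 0], 0.6],
  ],
)

```text
t: 24.3
eef_pos: [0.4631, -0.1814, 0.2084]
ee_rot: [-3.14, -0.001, -1.385]
force: [-0.6, 1.1, 4.6]
width: 0.052
```

Contact made (4.6 N). Releasing slowly, then rising.

Request:
arm_command(
  targets=[
    [[0, 0, 0], [0, 0, 0], 0.4],
    [[0, 0, 0], [0, 0, 0], 0.3],
    [[0, 0, 0], [0, 0, 0], 0.2],
    [[0, 0, 0], [0, 0, 0], 0.1],
    [[0, 0, 0], [0, 0, 0], 0],
    [[0, 0, 0], [0, 0, 0], 0],
    [[0, 0, 0], [0, 0, 15], 0],
    [[0, 0, 0], [0, 0, 35], 0],
  ],
)

```text
t: 25.1
eef_pos: [0.4617, -0.1812, 0.2556]
ee_rot: [3.136, 0.001, -1.386]
force: [0.8, -0.4, 0.6]
width: 0.0874
```

Request:
arm_command(
  targets=[
    [[0, 0, 0], [0, 0, 45], 0],
    [[0, 0, 0], [5, 4, 35], 0],
    [[0, 0, 0], [25, 18, 0], 0],
    [[0, 0, 0], [38, 27, 0], 0],
    [[0, 0, 0], [38, 27, 0], 0],
    [[0, 0, 0], [38, 27, 0], 0],
    [[0, 0, 0], [27, 18, 0], 0],
    [[0, 0, 0], [13, 9, 0], 0],
  ],
)

```text
t: 25.9
eef_pos: [0.6488, -0.0495, 0.3366]
ee_rot: [3.141, -0.0, -1.384]
force: [-0.5, 0.1, 0.0]
width: 0.0878
```

Request:
arm_command(
  targets=[
    [[0, 0, 0], [0, 0, 0], 0],
    [[0, 0, 0], [0, 0, 0], 0],
  ],
)

```text
t: 26.1
eef_pos: [0.6463, -0.0515, 0.3369]
ee_rot: [3.14, 0.0, -1.386]
force: [-0.2, 0.4, -0.1]
width: 0.0878
```

```bash
python3 w.py w10
```

```text
26.1 [ 0.64629299 -0.05145496  0.33693746] [ 3.14019787e+00  1.50395889e-04 -1.38575450e+00] 0.0877785904308162 [-0.20595529  0.3626016  -0.10589316]
[   0    0  209   66 1546] mid [ 0.815  -0.1748] zt 0.023 topmid [ 0.815  -0.1748] ext [0.172 0.06 ]
[ 500    0   60   27 1124] mid [ 0.477  -0.2419] zt 0.046 topmid [ 0.475  -0.2438] ext [0.024 0.007]
[ 482   52   78   81 4594] mid [ 0.4631 -0.1769] zt 0.075 topmid [ 0.4705 -0.1767] ext [0.035 0.054]
[   0  157  108   85 7518] mid [ 0.8482 -0.0112] zt 0.063 topmid [ 0.8443 -0.0121] ext [0.067 0.059]
[ 252  176   54   61 2548] mid [ 0.6449 -0.052 ] zt 0.087 topmid [ 0.6446 -0.0507] ext [0.026 0.026]
[208 305  43  39 683] mid [0.6752 0.0655] zt 0.092 topmid [0.6783 0.0576] ext [0.009 0.01 ]
```

View pics/w10.png

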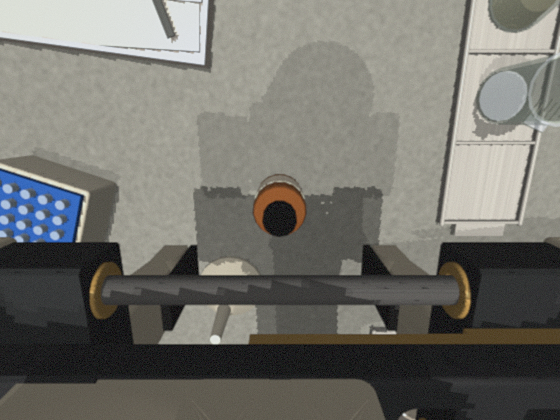

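The bottle is at (279,212), measured at (.645,-.051) and centred. The beaker is visible standing in the middle compartment. Descending.

Request:
arm_command(
  targets=[
    [[0, 0, 0], [0, 0, -35], 0],
    [[0, 0, 0], [0, 0, -35], 0],
    [[0, 0, 0], [0, 0, -32], 0],
    [[0, 0, 0], [0, 0, -20], 0],
    [[0, 0, 0], [0, 0, -11], 0],
    [[0, 0, 0], [0, 0, 0], 0.3],
    [[0, 0, 0], [0, 0, 0], 0.65],
    [[0, 0, 0], [0, 0, 0], 0.65],
  ],
  squeeze=18,
)

```text
t: 26.95
eef_pos: [0.6473, -0.0514, 0.2062]
ee_rot: [-3.139, -0.0, -1.386]
force: [-0.8, -0.7, -0.1]
width: 0.0689
```

Request:
arm_command(
  targets=[
    [[0, 0, 0], [0, 0, 0], 0.65],
    [[0, 0, 0], [0, 0, 0], 0.65],
    [[0, 0, 0], [0, 0, 0], 0.65],
    [[0, 0, 0], [0, 0, 0], 0.65],
  ],
)

```text
t: 27.35
eef_pos: [0.6469, -0.0512, 0.205]
ee_rot: [-3.141, -0.0, -1.386]
force: [-0.9, 0.4, 4.7]
width: 0.0457
```

Request:
arm_command(
  targets=[
    [[0, 0, 0], [0, 0, 8], 0.65],
    [[0, 0, 0], [0, 0, 22], 0.65],
    [[0, 0, 0], [0, 0, 40], 0.65],
    [[0, 0, 0], [0, 0, 40], 0.65],
    [[0, 0, 0], [-13, -4, 10], 0.65],
    [[0, 0, 0], [-30, -8, 0], 0.65],
    [[0, 0, 0], [-38, -10, 0], 0.65],
    [[0, 0, 0], [-38, -10, 0], 0.65],
  ],
)

```text
t: 28.15
eef_pos: [0.5261, -0.0836, 0.3242]
ee_rot: [3.141, 0.0, -1.386]
force: [-1.2, -0.7, -1.6]
width: 0.0458
```

Request:
arm_command(
  targets=[
    [[0, 0, 0], [-38, -10, 0], 0.65],
    [[0, 0, 0], [-26, -6, 0], 0.65],
    [[0, 0, 0], [-11, -3, 0], 0.65],
    [[0, 0, 0], [-4, -1, 0], 0.65],
    [[0, 0, 0], [0, 0, 0], 0.65],
  ],
)

```text
t: 28.65
eef_pos: [0.4491, -0.1032, 0.3249]
ee_rot: [-3.141, -0.0, -1.386]
force: [0.4, 0.0, -2.1]
width: 0.0457
```

```bash
python3 w.py w11
```

```text
28.65 [ 0.44908478 -0.10324899  0.3248615 ] [-3.14064945e+00 -4.75128936e-05 -1.38575946e+00] 0.045724058434182376 [ 0.41146932  0.02168072 -2.11061498]
[ 252    0   59   42 2006] mid [ 0.4757 -0.2512] zt 0.066 topmid [ 0.4746 -0.2496] ext [0.019 0.007]
[ 244   70   75   85 2686] mid [ 0.4614 -0.1784] zt 0.075 topmid [ 0.4614 -0.1784] ext [0.052 0.057]
[ 33 305  19  29 369] mid [0.6612 0.0621] zt 0.032 topmid [0.6613 0.0585] ext [0.012 0.032]
```

View pics/w11.png

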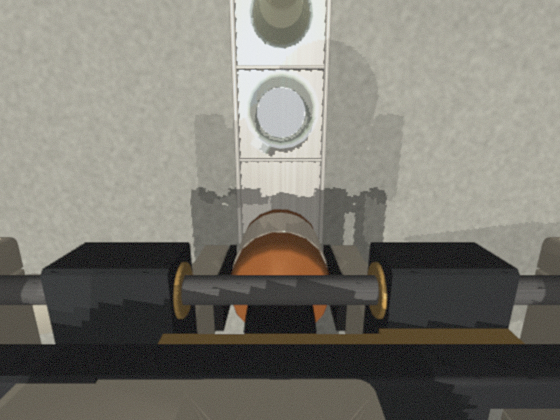

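The beaker is upright at (280,113) with a clear margin, its lip towards the free compartment and inside its own. Lowering the bottle.

Request:
arm_command(
  targets=[
    [[0, 0, 0], [0, 0, -35], 0.65],
    [[0, 0, 0], [0, 0, -35], 0.65],
    [[0, 0, 0], [0, 0, -23], 0.65],
    [[0, 0, 0], [0, 0, -12], 0.65],
    [[0, 0, 0], [0, 0, -6], 0.65],
    [[0, 0, 0], [0, 0, -2.5], 0.65],
    [[0, 0, 0], [0, 0, -1], 0.65],
    [[0, 0, 0], [0, 0, 0], 0.65],
  ],
)

```text
t: 29.5
eef_pos: [0.4493, -0.1032, 0.2105]
ee_rot: [-3.141, -0.0, -1.386]
force: [0.7, -0.6, -1.6]
width: 0.0457
```

Request:
arm_command(
  targets=[
    [[0, 0, 0], [0, 0, -0.6], 0.65],
    [[0, 0, 0], [0, 0, -0.5], 0.65],
    [[0, 0, 0], [0, 0, 0], 0.65],
  ],
)

```text
t: 29.8
eef_pos: [0.4489, -0.1033, 0.2092]
ee_rot: [-3.141, 0.0, -1.386]
force: [1.3, 0.2, -1.3]
width: 0.0455
```

Request:
arm_command(
  targets=[
    [[0, 0, 0], [0, 0, -0.7], 0.65],
    [[0, 0, 0], [0, 0, -0.5], 0.65],
    [[0, 0, 0], [0, 0, 0], 0.65],
  ],
)

```text
t: 30.1
eef_pos: [0.449, -0.1033, 0.2089]
ee_rot: [-3.141, -0.0, -1.385]
force: [-5.2, 1.9, 15.6]
width: 0.046
```

Request:
arm_command(
  targets=[
    [[0, 0, 0], [0, 0, 0.6], 0.45],
    [[0, 0, 0], [0, 0, 0], 0.35],
    [[0, 0, 0], [0, 0, 0], 0.2],
    [[0, 0, 0], [0, 0, 0], 0.1],
    [[0, 0, 0], [0, 0, 0], 0],
    [[0, 0, 0], [0, 0, 0], 0],
    [[0, 0, 0], [0, 0, 15], 0],
    [[0, 0, 0], [0, 0, 35], 0],
  ],
)

```text
t: 30.9
eef_pos: [0.4478, -0.1034, 0.2566]
ee_rot: [3.135, 0.0, -1.386]
force: [1.4, -0.6, -0.3]
width: 0.0871
```

Request:
arm_command(
  targets=[
    [[0, 0, 0], [0, 0, 45], 0],
    [[0, 0, 0], [0, 0, 45], 0],
    [[0, 0, 0], [0, 45, 20], 0],
    [[0, 0, 0], [0, 45, 0], 0],
    [[0, 0, 0], [0, 45, 0], 0],
    [[0, 0, 0], [0, 30, 0], 0],
    [[0, 0, 0], [0, 0, 0], 0],
    [[0, 0, 0], [0, 0, 0], 0],
  ],
)

```text
t: 31.7
eef_pos: [0.4487, 0.0623, 0.3682]
ee_rot: [3.141, -0.0, -1.384]
force: [0.1, -0.2, -0.4]
width: 0.0877
```

```bash
python3 - <<'E'
from h import *
ims=[]
for n in ['top','scene']:
    p,d=grab_frame(n);c=camera_params(n);W=cloud(c,d);ims.append(cv2.resize(p[150:300,60:460,::-1],(784,294)))
    m=((d>0)&(W[...,2]>.02)&(W[...,2]<.14)&(W[...,0]>.3)&(W[...,0]<.72)&(abs(W[...,1])<.5)).astype(np.uint8)
    k,L,S,_=cv2.connectedComponentsWithStats(m)
    for i in range(1,k):
        if S[i,4]<60: continue
        P=W[L==i];Q=P[P[:,2]>np.percentile(P[:,2],97)-.008]
        print(n,((Q[:,:2].max(0)+Q[:,:2].min(0))/2).round(4),np.percentile(P[:,2],97).round(3))
cv2.imwrite('pics/fin.png',np.vstack(ims));s=get_state();print(s['t'],s['eef_pos'])
E
```

```text
top [0.6805 0.0569] 0.092
top [ 0.6727 -0.3721] 0.063
top [0.6366 0.2946] 0.125
top [ 0.6613 -0.4854] 0.062
top [ 0.56   -0.3938] 0.095
top [ 0.4788 -0.2581] 0.099
top [ 0.4644 -0.1799] 0.078
top [ 0.4495 -0.1029] 0.093
scene [ 0.4762 -0.2589] 0.099
scene [ 0.4623 -0.1801] 0.075
scene [ 0.4505 -0.1035] 0.092
scene [ 0.5596 -0.3947] 0.093
scene [0.4688 0.1136] 0.064
scene [0.4591 0.1937] 0.067
scene [ 0.6608 -0.4845] 0.061
scene [ 0.6722 -0.3732] 0.061
scene [0.6347 0.2941] 0.123
scene [0.6802 0.057 ] 0.089
31.8 [0.44870778 0.06123575 0.36810667]
```

View pics/fin.png

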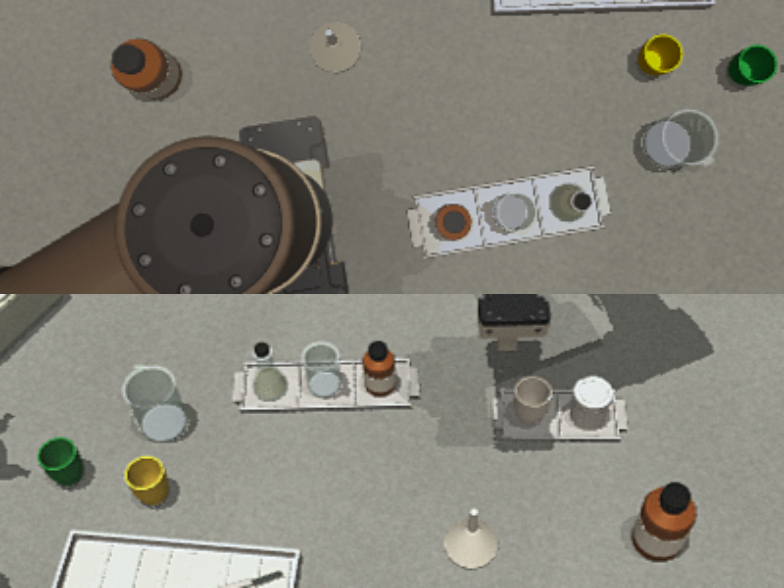

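All five vessels stand upright, each in its own compartment. In the lower (scene) view the tray_three vessels are at (268,380), (322,370) and (378,372), and the tray_two vessels at (532,400) and (592,400). The large beaker, large bottle and funnel have not moved. The gripper is clear, so I'm handing in.

```bash
python3 -c "
from station import *
print(job_done())"
```

```text
the job is handed in; nothing more can be done
None
```

Both kits are made up and the job is handed in, after about 32 s of the 131 s allowed. The crucible and tin are in the two-compartment tray. The flask, small beaker and small bottle are in the three-compartment tray. Each was lowered until the wrist force showed contact with the tray floor (about 5–17 N), then released.

**Last checks:** The final top and scene pictures show every vessel upright, with its centre within about 4 mm of its compartment's centre. Top heights are about 4–5 mm higher than on the bench, as the 4 mm floor should give. The larger beaker, larger bottle, funnel and coloured look-alike crucibles are within 1–2 mm of where they were first measured. The gripper was open and clear of everything.

**Disagreements:**
- **Crucible grasp:** it was gripped about 5 mm off centre because one move step was cut short at the speed limit. I allowed for this when placing it.
- **Camera agreement:** the views differed by 2–3 mm, within what the calibration and the compartment margins allow.
- **Last top view:** the arm hid the two-compartment tray, so that tray's final check rests on the scene view alone.

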